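# Put the pill bottles back on their own colours and refit the bar

### The arm

A 6-joint arm with a two-finger parallel gripper is mounted at the origin on the work surface. World frame = base frame: x ahead of the robot, y to its left, z up, the work surface at z = 0. Lengths are in m, angles in rad, forces in N, time in s.
With the tool pointing down it reaches from about 0.375 to 0.75 m from the base axis. Payload 9 kg.
Tool frame: the origin (TCP) lies at the very end of the fingers, on their centre line; the grasp point (between the pads) lies 19 mm behind it (robot.grip_point_offset is the distance from the TCP to the grasp point, in m); z points along the fingers, y is the line along which they close (so a half turn about z gives the same grasp; the last joint's range is limited). The gripper opens to 85 mm and grips with 20 to 120 N. Pads are 22 mm wide; open, the fingers measure 114 mm over their backs; the gripper's body (76 mm by 85 mm) begins 54 mm behind the grasp point. The pads swing forward as they close: fully open they stand 13 mm farther back than shut.
Start: joints at [0.966, 0.104, 0.097, 1.564, 0, 1.353], TCP at [0.226, 0.556, 0.231] pointing down, gripper open.
Joint ranges: [-2.99, 2.99], [-0.84, 1.86], [-1.1, 1.16], [-1.84, 2.11], [-1.51, 1.56], [-3.14, 3.14]. Speed limits (rad/s): [2.22, 2.22, 2.57, 3.14, 3.14, 3.14].

### API

Orientations are given as a unit quaternion [w, x, y, z].
In Python, from bench import robot, viewer gives the robot as it stands. Calls block until the motion is done:
- robot.move_to(position, orientation): joint-space move of the TCP to a pose.
- robot.move_l(position, frame=None, speed=0.15, threshold=None): straight line of the TCP; frame=None keeps the orientation; speed is the mean speed in m/s. With threshold (N) it stops when the force on the tool has changed by that much, and returns True; else False.
- robot.set_joints(angles): joint-space move.
- robot.let_go() and robot.close_gripper(force=None): open the fingers fully, or close them until they stop; force is the grip in N (None keeps the last).
- robot.wait(seconds).
- robot.inverse_kinematics(position, orientation): joint angles nearest the present ones, or None.
- robot.get_obs(): the state.
- viewer.camera(name): name is "scene" or "top" or "wrist"; returns the picture (480x640x3 uint8, blue, green, red); there is no depth.
- viewer.calibration(name): a dict with "K" (3x3 intrinsics, pixels), "cam_to_world" (4x4, takes a point from camera to world coordinates); the wrist camera has in their place "hand_eye" (4x4, takes a point from camera to tool coordinates, whose origin is the TCP and whose axes are the flange's). Camera axes: x right, y up, looking along -z (the intrinsics and any distortion apply to the point x, -y, -z); pixel columns grow to the right and rows downward; lengths in m; the calibration is good to about 2 mm. A picture is of the moment at which its call begins: read the wrist's pose just before it. calibration takes no time and is no camera call.
A pose or a line that the arm cannot do raises robot.Unreachable and nothing moves.
- robot.finish_job(): hands the job in; it is judged then, once.
The state is a dict: "clock": time; "joints": joint angles; "qd": joint speeds; "effort": joint torques, N m; "eef_pos": TCP position; "tcp_rot": TCP orientation; "force": force on the tool from outside, world axes, zero at the start; "wrist_torque": the same for the moment, N m; "gripper_width": finger opening in m; "grasp_force": force on a finger pad.
Only numpy, scipy, OpenCV 4.12 (cv2) and the standard library are available. Lean on these libraries where they do the work, as an engineer would, in place of code of your own. Each camera call takes 0.05 s, during which the arm holds its last target. There are 200 camera calls.

### The job

The three pill bottles in the dose rack are all on the wrong pads: first lift the retaining bar out of its two brackets and lay it flat on the blue mat, then move the bottles, parking one in a free spot such as the mat, until each stands upright in the middle of the pad of its own colour. Then put the bar back, seated in both brackets and centred. Do not let any bottle fall over, and do not shift the upturned glass tumbler.

Things in the scene. Friction and masses are not known exactly. Their poses are not given: they have to be found in the camera images.
- rack: Fixed walnut board 340 (x) x 100 (y) x 14 mm with lips 24 mm high along its long edges; the pads lie on it at x = -95, 0, +95 mm in any order. At x = -155 and +155 mm an aluminium bracket, 14 x 46 mm, holds the bar in an open-topped slot: floor 106 mm above the table, 26 mm wide in y, 8 mm prongs flaring outward above 120 mm, ending at 134 mm. Origin: centre of its underside, on the table.
- bar: Loose retaining bar, 120 g: flat red strip 350 (x) x 16 (y) x 10 mm; on its middle a black upright grip tab 44 (x) x 12 (y) mm, top 38 mm above the bar's underside: grip it across the 12 mm. Starts flat in both bracket slots, centred, underside 106 mm above the table, 4 mm over the bottle caps, so it blocks them. Same either way round. Origin: centre of its underside; z up.
- mat: Fixed blue cloth-covered mat, 360 (its x) x 150 (its y) x 4 mm, empty at the start: the free spot for the bar, with room beside the bar for one bottle. Origin: centre of its underside, on the table; its top is 4 mm above the table.
- teal_bottle: The teal (blue-green) pill bottle, loose, about 70 g, upright, round: body 44 mm in diameter up to 56 mm, with a paper-white label band, cap of the same colour 40 mm in diameter from 62 to 85 mm (total height 85 mm). At the start it stands on a pad of another colour. Origin: centre of its underside.
- amber_bottle: The orange-amber pill bottle, loose, about 70 g, upright, round: body 44 mm in diameter up to 56 mm, with a paper-white label band, cap of the same colour 40 mm in diameter from 62 to 85 mm (total height 85 mm). At the start it stands on a pad of another colour. Origin: centre of its underside.
- white_bottle: The white pill bottle, loose, about 70 g, upright, round: body 44 mm in diameter up to 56 mm, with a paper-white label band, cap of the same colour 40 mm in diameter from 62 to 85 mm (total height 85 mm). At the start it stands on a pad of another colour. Origin: centre of its underside.
- teal_pad: The teal (blue-green) round pad, fixed on the rack board, 76 mm in diameter, 3 mm thick: the place of the bottle of the same colour. At the start another bottle stands on it. Origin: centre of its underside, 14 mm above the table (its top is 17 mm above the table).
- amber_pad: The orange-amber round pad, fixed on the rack board, 76 mm in diameter, 3 mm thick: the place of the bottle of the same colour. At the start another bottle stands on it. Origin: centre of its underside, 14 mm above the table (its top is 17 mm above the table).
- white_pad: The white round pad, fixed on the rack board, 76 mm in diameter, 3 mm thick: the place of the bottle of the same colour. At the start another bottle stands on it. Origin: centre of its underside, 14 mm above the table (its top is 17 mm above the table).
- tumbler: Clear glass tumbler standing upside down beyond the work, a loose bystander: 72 mm in diameter at its rim (on the table), 60 mm at the top, 95 mm tall. Origin: centre of its lower face, on the table. In a row with it, 0.76 m or more ahead of the robot, also stand a timer and a spectacles case, both lower than 45 mm.
Mind the look-alikes: they are no part of the job. Leave any pink or yellow look-alike of the white_bottle alone.

How it is judged:
By the outcome, as a careful person would: the job done as asked, in the order asked, and still so for the second after the job is handed in, with the robot touching nothing.
It also fails if it takes over 144 s, if anything falls off the work surface, if the arm or the gripper's body presses on something with over 40 N, if the wrist force passes 120 N, or if a joint passes its speed limit or range.

## Working session

There is one attempt and no reset: what is moved stays moved. The work goes in short steps, each a Python script; the robot and the scene stay as the last script left them, time stands still between calls to the robot, and variables do not carry over. Pictures are saved under pics/ and viewed, at most 16 in all, crops included, and the job is handed in when it is done.

```bash
ls; mkdir -p pics; python3 - <<'E'
from bench import robot, viewer
import cv2, numpy as np
for n in ("scene","top"):
    cv2.imwrite(f"pics/{n}0.png",viewer.camera(n))
    c=viewer.calibration(n);print(n,{k:np.round(v,4).tolist() if not isinstance(v,str) else v for k,v in c.items()})
print({k:np.round(v,4).tolist() if not isinstance(v,str) else v for k,v in viewer.calibration("wrist").items()})
print(robot.get_obs(),robot.grip_point_offset)
E
```

```text
pics
scene {'K': [[528.7838, 0.0, 318.0567], [0.0, 528.7838, 247.1622], [0.0, 0.0, 1.0]], 'cam_to_world': [[0.8859, -0.2899, 0.3622, 0.9988], [0.4636, 0.5798, -0.67, -0.6409], [-0.0158, 0.7614, 0.648, 0.7183], [0.0, 0.0, 0.0, 1.0]]}
top {'K': [[471.6989, 0.0, 320.4905], [0.0, 471.6989, 235.16], [0.0, 0.0, 1.0]], 'cam_to_world': [[0.0251, 0.9915, -0.1279, 0.526], [-0.9997, 0.025, -0.002, 0.0121], [0.0012, 0.1279, 0.9918, 0.9637], [0.0, 0.0, 0.0, 1.0]]}
{'K': [[393.8647, 0.0, 321.1708], [0.0, 393.8647, 233.3103], [0.0, 0.0, 1.0]], 'hand_eye': [[-0.0004, 0.9605, 0.2784, 0.0711], [1.0, 0.0004, 0.0001, 0.0], [-0.0, 0.2784, -0.9605, -0.1409], [0.0, 0.0, 0.0, 1.0]]}
{'clock': 0.1, 'joints': array([9.66325515e-01, 1.04650378e-01, 9.65495214e-02, 1.56386884e+00,
       2.84734290e-05, 1.35306792e+00]), 'qd': array([-0.00029247, -0.00020475,  0.00294443,  0.00016173,  0.00016659,
        0.00042648]), 'effort': array([ 4.85301192e-03, -5.58206069e+01,  5.04722428e+01,  1.29245035e-02,
       -3.40145461e-04, -1.48750746e-05]), 'eef_pos': array([0.22613822, 0.55544779, 0.23059512]), 'tcp_rot': array([-2.47500072e-04,  1.92168324e-01,  9.81361804e-01, -5.32114095e-04]), 'force': array([ 0.46483467,  0.57999869, -0.52747295]), 'wrist_torque': array([-0.01060589, -0.00075424,  0.00317005]), 'grasp_force': 0.0, 'gripper_width': 0.08559523647982216} 0.0187
```

View pics/top0.png

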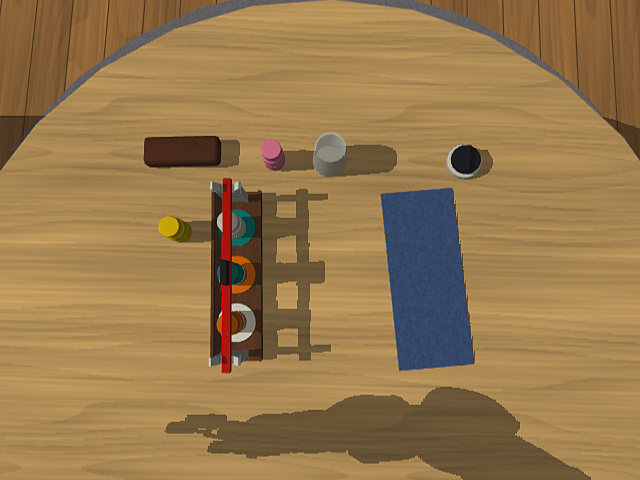

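View pics/scene0.png

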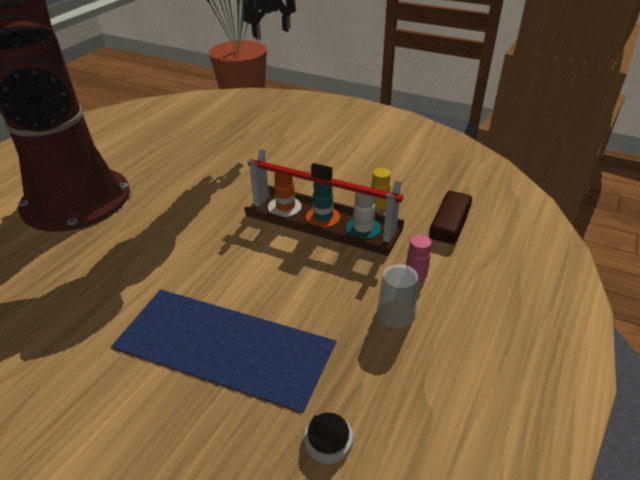

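The far pad is teal with the white bottle on it. The middle pad is amber with the teal bottle, and the near pad is white with the amber bottle. Candidates for the white bottle in the top view:
- white, in the rack: (232,224)
- pink look-alike: (272,153)
- yellow look-alike: (174,228)

The white one under the bar is the one to use. The black tab is at about (230,272), and the mat corners are at (381,194), (452,188), (474,363) and (399,370).

```bash
cat > h.py <<'E'
from bench import robot, viewer
import cv2, numpy as np
from scipy.spatial.transform import Rotation as R
def cam(n):
    c=viewer.calibration(n)
    if n!="wrist": return c,np.array(c["cam_to_world"])
    o=robot.get_obs(); q=o["tcp_rot"]; T=np.eye(4)
    T[:3,:3]=R.from_quat(q,scalar_first=True).as_matrix(); T[:3,3]=o["eef_pos"]
    return c,T@np.array(c["hand_eye"])
def pix(n,pts,z,C=None):
    c,T=C or cam(n)
    p=cv2.undistortPoints(np.array(pts,float).reshape(-1,1,2),np.array(c["K"]),np.array(c.get("dist",c.get("distortion",np.zeros(5))),float)).reshape(-1,2)
    d=np.c_[p[:,0],-p[:,1],-np.ones(len(p))]@T[:3,:3].T
    return T[:3,3]+d*((np.broadcast_to(z,len(p))-T[2,3])/d[:,2])[:,None]
def ori(a):
    """tool down, finger closing line along world angle a"""
    best=None
    for k in (0,np.pi):
        y=np.array([np.cos(a+k),np.sin(a+k),0]); z=np.array([0,0,-1.]); x=np.cross(y,z)
        yield R.from_matrix(np.c_[x,y,z]).as_quat(scalar_first=True)
def best(p,a):
    c=[(abs(j[5]),q) for q in ori(a) if (j:=robot.inverse_kinematics(list(p),list(q))) is not None]
    return list(min(c,key=lambda t:t[0])[1]) if c else None
E
python3 - <<'E'
from h import *
print(viewer.calibration("top").keys())
f=lambda n,p,z:print(n,np.round(pix("top",p,z),4)[:,:2].tolist())
f("bar ends",[(227,179),(226.5,372)],.116)
f("rack board near side corners(z .024)",[(262,192),(262,360)],.024)
f("mat",[(381,194),(452,188),(474,363),(399,370)],.004)
f("pads right edge",[(256,228),(256,275),(256,323)],.017)
f("yellow top",[(169,226)],.085); f("pink",[(271,147)],.085)
f("tumbler top",[(331,148)],.095); f("tab top",[(225,272)],.144)
E
python3 - <<'E'
import cv2
i=cv2.imread("pics/top0.png")[165:385,150:290];cv2.imwrite("pics/c1.png",cv2.resize(i,None,fx=2.7,fy=2.7,interpolation=cv2.INTER_CUBIC))
E
```

```text
dict_keys(['K', 'cam_to_world'])
bar ends [[0.7351, 0.1883], [0.3902, 0.1718]]
rack board near side corners(z .024) [[0.7325, 0.135], [0.3999, 0.1214]]
mat [[0.7389, -0.1094], [0.7554, -0.2569], [0.4018, -0.2967], [0.3846, -0.1481]]
pads right edge [[0.6593, 0.145], [0.5644, 0.141], [0.4698, 0.137]]
yellow top [[0.6494, 0.2993]]
pink [[0.8078, 0.1133]]
tumbler top [[0.8056, -0.002]]
tab top [[0.5631, 0.1776]]
```

View pics/c1.png

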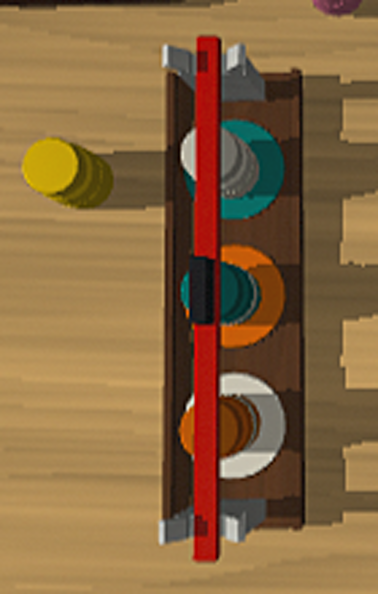

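The crop confirms the layout: white on the teal pad (far), teal on amber (middle), amber on white (near), and the yellow look-alike outside the rack. Sizes check out: bar 345 mm, pad spacing 95 mm, mat 356 x 148 mm. Next I'll go above the tab and look from close by.

```bash
python3 - <<'E'
from h import *
p=[.563,.180,.25]; q=best(p,np.pi/2+.045); print(q)
robot.move_to(p,q)
C=cam("wrist"); im=viewer.camera("wrist"); cv2.imwrite("pics/w1.png",im)
import pickle; pickle.dump(C,open("w1.pkl","wb"))
o=robot.get_obs(); print(o["eef_pos"],o["tcp_rot"],o["joints"],o["clock"])
# expected pixel of known points
c,T=C
def proj(P):
    v=(np.array(P)-T[:3,3])@T[:3,:3]; k=np.array(c["K"]); return (k[0,0]*v[0]/-v[2]+k[0,2], k[1,1]*-v[1]/-v[2]+k[1,2])
print(proj([.563,.18,.144]),proj([.563+.095,.184,.102]),proj([.563-.095,.175,.102]))
E
```

```text
[np.float64(0.0), np.float64(-0.02249810161055355), np.float64(0.9997468856785308), np.float64(0.0)]
[0.56267913 0.18083908 0.25000739] [-3.93301821e-05 -2.29983811e-02  9.99735500e-01  4.48517923e-05] [8.98363773e-02 8.17453882e-02 1.07630692e-01 1.59675412e+00
 9.47567325e-05 4.38355558e-02] 1.9833
(np.float64(319.70670633151116), np.float64(233.01856282447315)) (np.float64(319.62391726838894), np.float64(329.95526301708855)) (np.float64(318.77936704194286), np.float64(83.17694270701944))
```

View pics/w1.png

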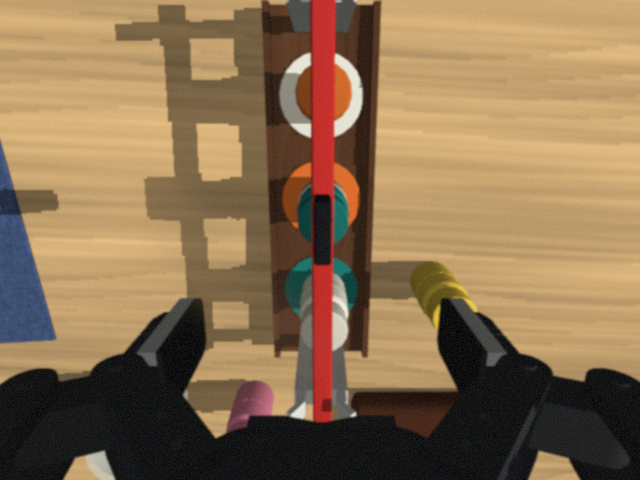

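The tab top spans rows 195–263 around column 322.5. The white pad is centred at (321,95), the amber pad at about (321,199) and the teal pad at about (321,288). The yellow bottle is at (440,285), clear of the rack.

```bash
python3 - <<'E'
from h import *
import pickle; C=pickle.load(open("w1.pkl","rb"))
f=lambda n,p,z:print(n,np.round(pix("wrist",p,z,C),4)[:,:2].tolist())
f("tab",[(322.5,195),(322.5,229.5),(322.5,264)],.144)
f("bar mid line",[(322.5,10),(323.5,415)],.116)
f("pad edges L/R white, amber, teal",[(279,95),(362.5,95),(282.5,198),(360,198),(285,288),(357,288)],.017)
f("white pad top/bot",[(321,51),(321,139)],.017)
f("lip outer",[(262,5),(381,5),(276,355),(368,355)],.024)
E
```

```text
tab [[0.5378, 0.1807], [0.5605, 0.1817], [0.5844, 0.1828]]
bar mid line [[0.4263, 0.1756], [0.7297, 0.1905]]
pad edges L/R white, amber, teal [[0.4726, 0.139], [0.4692, 0.2138], [0.5662, 0.1438], [0.5628, 0.2184], [0.6602, 0.1481], [0.6568, 0.2222]]
white pad top/bot [[0.4347, 0.175], [0.5093, 0.1784]]
lip outer [[0.4029, 0.1245], [0.3984, 0.2232], [0.7349, 0.1406], [0.7304, 0.2385]]
```

```bash
cat >> h.py <<'E'
YAW=.047; MY=.11
RC=np.array([.5640,.1813]); u=np.array([np.cos(YAW),np.sin(YAW)])
PAD=dict(white=RC-.095*u, amber=RC, teal=RC+.095*u)
MC=np.array([.5702,-.2028]); mu=np.array([np.cos(MY),np.sin(MY)]); mv=np.array([-mu[1],mu[0]])
BARM=MC-.038*mv; PARK=MC+.035*mv
QR=list(ori(np.pi/2+YAW)); QM=list(ori(np.pi/2+MY))
QR=[float(v) for v in min(QR,key=lambda q:-abs(q[2]))]; QM=[float(v) for v in min(QM,key=lambda q:-abs(q[2]))]
P=lambda xy,z:[float(xy[0]),float(xy[1]),float(z)]
def st(m=""):
    o=robot.get_obs(); print(m,"t",round(o["clock"],1),"p",np.round(o["eef_pos"],4),"w",round(o["gripper_width"],4),"gf",round(o["grasp_force"],1),"F",np.round(o["force"],1)); return o
E
python3 - <<'E'
from h import *
print(QR,QM,BARM,PARK,PAD)
robot.move_l(P(RC,.2),QR,.15)
print(robot.move_l(P(RC,.120),QR,.08,threshold=8)); st("down")
robot.close_gripper(40); st("closed")
robot.move_l(P(RC,.135),QR,.04); st("lift a")
robot.move_l(P(RC,.25),QR,.12); st("lift")
cv2.imwrite("pics/s2.png",viewer.camera("scene")[120:330,180:460].repeat(2,0).repeat(2,1))
E
```

```text
[0.0, -0.02349783708055774, 0.9997238877072686, 0.0] [0.0, -0.05497227502706775, 0.9984878812375985, 0.0] [ 0.57437158 -0.24057033] [ 0.56635776 -0.16801154] {'white': array([0.46910491, 0.17683664]), 'amber': array([0.564 , 0.1813]), 'teal': array([0.65889509, 0.18576336])}
False
down t 3.6 p [0.5644 0.1813 0.1207] w 0.0854 gf 0.0 F [ 0.  -0.1  0.9]
closed t 4.3 p [0.5641 0.1813 0.1201] w 0.0112 gf 39.7 F [-0.9  0.7  1.2]
lift a t 4.8 p [0.5641 0.1813 0.1352] w 0.0116 gf 39.3 F [-0.1 -0.6 -2.1]
lift t 5.9 p [0.5636 0.1813 0.249 ] w 0.011 gf 39.3 F [ 0.5 -0.5 -1.9]
```

View pics/s2.png

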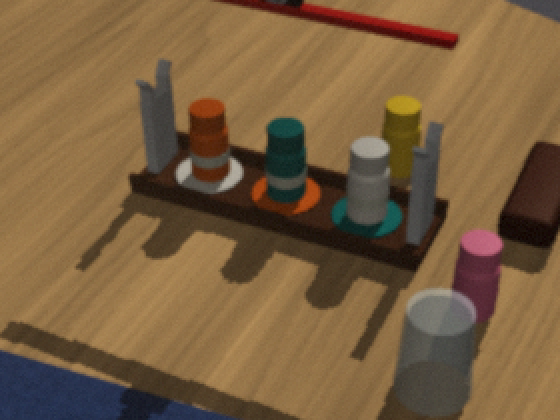

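The bar hangs level and clear of both brackets. All three bottles are still upright in the rack. Next: lay the bar on the mat.

```bash
python3 - <<'E'
from h import *
robot.move_l(P(BARM,.25),QM,.25); robot.move_l(P(BARM,.05),QM,.15)
print(robot.move_l(P(BARM,.0175),QM,.03,threshold=4)); st("down")
robot.let_go(); st("open"); robot.move_l(P(BARM,.20),QM,.2)
robot.move_l(P(RC-.02*u,.27),QR,.3); st()
C=cam("wrist"); cv2.imwrite("pics/w2.png",viewer.camera("wrist"))
import pickle; pickle.dump(C,open("w2.pkl","wb"))
cv2.imwrite("pics/t2.png",viewer.camera("top")[120:400,140:500].repeat(2,0).repeat(2,1))
E
```

```text
True
down t 10.3 p [ 0.5741 -0.2404  0.0181] w 0.0111 gf 40.2 F [-0.3 -0.5  5.4]
open t 11.0 p [ 0.5733 -0.2398  0.0169] w 0.0854 gf 0.0 F [-0.3  0.  -0.4]
 t 13.6 p [0.544  0.1795 0.2697] w 0.0857 gf 0.0 F [-0.3  0.4 -0.2]
```

View pics/w2.png

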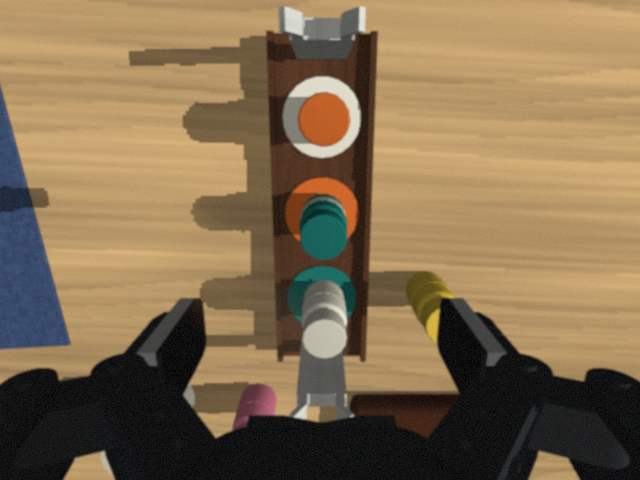

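View pics/t2.png

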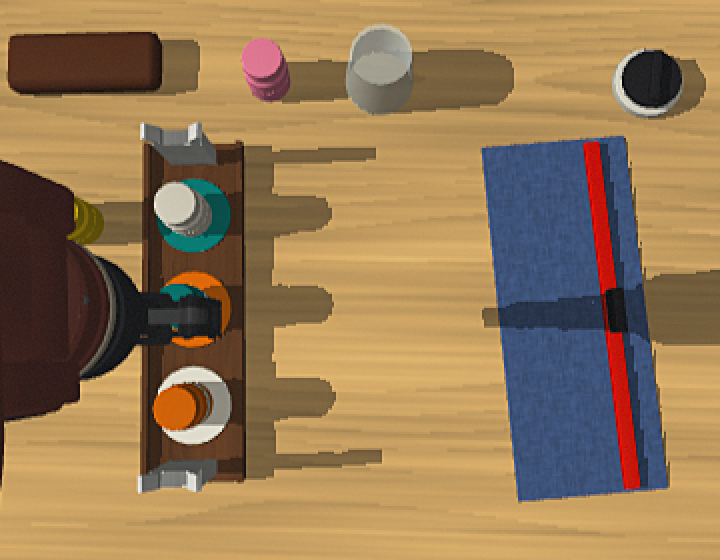

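The bar lies flat within the mat, with the left side of the mat free. In the wrist view the cap tops are at amber (324,119), teal (324.5,233) and white (325,336). The white pad spans columns 282–361 and rows 76–158.

```bash
python3 - <<'E'
from h import *
import pickle; C=pickle.load(open("w2.pkl","rb"))
f=lambda n,p,z:print(n,np.round(pix("wrist",p,z,C),4)[:,:2].tolist())
f("caps amber teal white",[(324,119),(324.5,235),(325,336)],.102)
f("white pad L R T B",[(282.5,117),(361,117),(321.5,76),(321.5,158)],.017)
f("mid/far pads LR",[(285,212),(357.5,212),(288,297),(355.5,297)],.017)
f("brackets prong tops near: L,R outer",[(279,8),(366,8)],.134)
f("floor slot near",[(324,17)],.106)
print(PAD)
E
```

```text
caps amber teal white [[0.4727, 0.1785], [0.5635, 0.1832], [0.6563, 0.1881]]
white pad L R T B [[0.4726, 0.1392], [0.4691, 0.2144], [0.4342, 0.1749], [0.5096, 0.1783]]
mid/far pads LR [[0.5658, 0.1435], [0.5624, 0.2177], [0.6607, 0.1487], [0.6573, 0.2223]]
brackets prong tops near: L,R outer [[0.4072, 0.1469], [0.4047, 0.2014]]
floor slot near [[0.4047, 0.1752]]
{'white': array([0.46910491, 0.17683664]), 'amber': array([0.564 , 0.1813]), 'teal': array([0.65889509, 0.18576336])}
```

```bash
sed -i 's/RC=np.array(\[.5640,.1813\])/RC=np.array([.5650,.1813])/' h.py; cat >> h.py <<'E'
def pick(xy,q,base):
    robot.move_l(P(xy,.25),q,.25); robot.move_l(P(xy,base+.10),q,.2)
    t=robot.move_l(P(xy,base+.059),q,.08,threshold=8); robot.close_gripper(30); o=st(f"pick {t}")
    robot.move_l(P(xy,base+.09),q,.08); robot.move_l(P(xy,.22),q,.2)
    o2=st("lifted"); assert o2["gripper_width"]>.03
def place(xy,q,base):
    robot.move_l(P(xy,.22),q,.22); robot.move_l(P(xy,base+.075),q,.15)
    t=robot.move_l(P(xy,base+.0575),q,.03,threshold=3); st(f"place {t}")
    robot.let_go(); robot.wait(.2); robot.move_l(P(xy,.20),q,.2); st("away")
E
python3 - <<'E'
from h import *
print(PAD)
pick(np.array([.657,.187]),QR,.017)
place(PARK,QM,.004)
pick(np.array([.564,.182]),QR,.017)
place(PAD["teal"],QR,.017)
robot.move_l(P(RC-.02*u,.27),QR,.3); st()
C=cam("wrist"); cv2.imwrite("pics/w3.png",viewer.camera("wrist"))
import pickle; pickle.dump(C,open("w3.pkl","wb"))
cv2.imwrite("pics/t3.png",viewer.camera("top")[120:400,140:500].repeat(2,0).repeat(2,1))
E
```

```text
{'white': array([0.47010491, 0.17683664]), 'amber': array([0.565 , 0.1813]), 'teal': array([0.65989509, 0.18576336])}
pick False t 16.3 p [0.6574 0.1871 0.0766] w 0.0391 gf 30.4 F [0.5 0.5 3.1]
lifted t 17.6 p [0.6566 0.187  0.2184] w 0.0392 gf 30.2 F [ 1.4 -0.3 -0.8]
place True t 21.0 p [ 0.5662 -0.168   0.0632] w 0.0391 gf 30.7 F [-0.  -0.6  3.3]
away t 22.5 p [ 0.5659 -0.1678  0.1986] w 0.0856 gf 0.0 F [ 0.2  0.2 -1.2]
pick False t 26.1 p [0.5644 0.182  0.0766] w 0.0391 gf 30.3 F [ 0.9 -0.1  3.9]
lifted t 27.3 p [0.5635 0.1819 0.2184] w 0.0391 gf 30.3 F [ 0.8 -0.3 -2. ]
place True t 29.4 p [0.6597 0.1858 0.0762] w 0.0391 gf 30.7 F [-0.7  0.3  3.8]
away t 30.9 p [0.6595 0.1857 0.1986] w 0.0849 gf 0.0 F [ 0.2 -0.   0.1]
 t 31.5 p [0.5448 0.1803 0.2688] w 0.0849 gf 0.0 F [ 0.3 -0.4 -0.4]
```

View pics/w3.png

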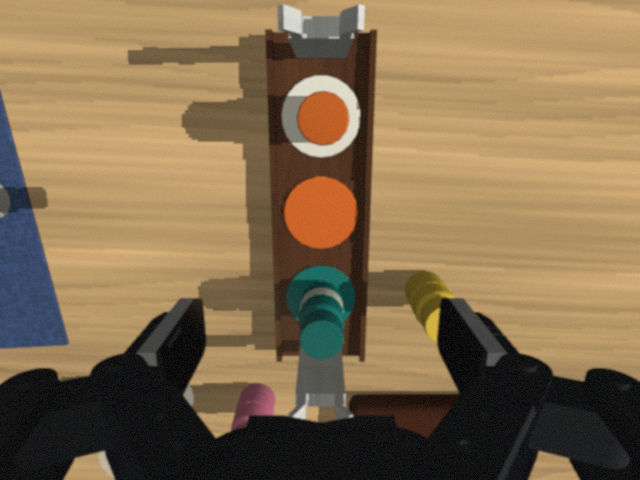

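View pics/t3.png

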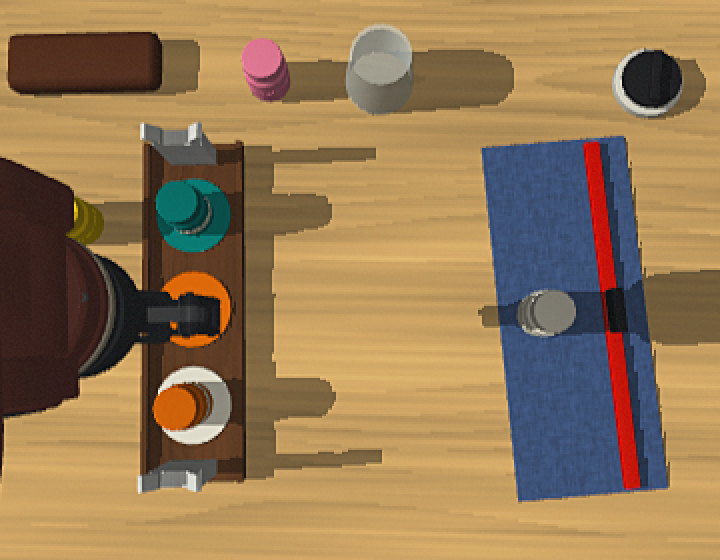

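The white bottle stands on the mat and the teal bottle on the teal pad with its cap at (322,338). The bare amber pad spans columns 284–357 and rows 177–249, and the amber cap is at (323,118).

```bash
python3 - <<'E'
from h import *
import pickle; C=pickle.load(open("w3.pkl","rb"))
f=lambda n,p,z:print(n,np.round(pix("wrist",p,z,C),4)[:,:2].tolist())
f("caps amber teal",[(323,118),(322,338)],.102)
a=pix("wrist",[(284,212),(357.5,212),(320.5,176.5),(320.5,249)],.017,C);f("amber pad",[(284,212),(357.5,212),(320.5,176.5),(320.5,249)],.017)
m=np.array([(a[2]+a[3])[0]/2,(a[0]+a[1])[1]/2]); print(m)
pick(np.array([.4715,.1775]),QR,.017)
place(PAD["amber"],QR,.017)
robot.move_l(P(PAD["white"]+.02*u,.27),QR,.25)
C=cam("wrist"); cv2.imwrite("pics/w4.png",viewer.camera("wrist"))
pickle.dump(C,open("w4.pkl","wb"))
E
```

```text
caps amber teal [[0.4728, 0.1785], [0.6586, 0.1865]]
amber pad [[0.5664, 0.1435], [0.5629, 0.2185], [0.5284, 0.1791], [0.6044, 0.1826]]
[0.56640829 0.18097904]
pick False t 34.0 p [0.4718 0.1775 0.0765] w 0.039 gf 30.2 F [-0.7  0.2  3.4]
lifted t 35.3 p [0.4711 0.1774 0.2186] w 0.0394 gf 30.3 F [-0.   0.9 -1.2]
place True t 37.4 p [0.5648 0.1816 0.0763] w 0.0389 gf 30.6 F [0.3 2.2 4.2]
away t 38.9 p [0.5646 0.1812 0.1987] w 0.0855 gf 0.0 F [ 0.1  0.6 -0.3]
```

View pics/w4.png

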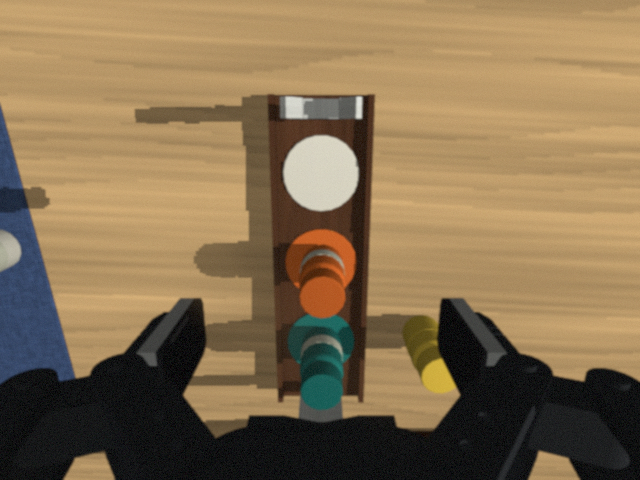

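The bare white pad is centred at (321,172.5), and the amber cap is at (322,296) over the amber pad. The white bottle goes there next.

```bash
python3 - <<'E'
from h import *
import pickle; C=pickle.load(open("w4.pkl","rb"))
f=lambda n,p,z:print(n,np.round(pix("wrist",p,z,C),4)[:,:2].tolist())
a=pix("wrist",[(282.5,172),(359,172),(321,134.5),(321,211)],.017,C)
m=np.array([(a[2]+a[3])[0]/2,(a[0]+a[1])[1]/2]); print("white pad",m,PAD["white"],np.linalg.norm(a[1]-a[0]),np.linalg.norm(a[3]-a[2]))
f("caps amber teal",[(322,296),(321.5,390)],.102)
f("amber pad L R, lips near end L R",[(285.5,262),(356,262)],.017)
pick(PARK,QM,.004)
t=(m+PAD["white"])/2
place(t,QR,.017)
robot.move_l(P(RC-.10*u,.30),QR,.25)
C=cam("wrist"); cv2.imwrite("pics/w5.png",viewer.camera("wrist"))
pickle.dump(C,open("w5.pkl","wb"))
E
```

```text
white pad [0.47134228 0.17648441] [0.47010491 0.17683664] 0.07592917873789716 0.07576949332630875
caps amber teal [[0.5638, 0.182], [0.6579, 0.186]]
amber pad L R, lips near end L R [[0.5662, 0.1436], [0.5627, 0.2182]]
pick False t 43.1 p [ 0.5667 -0.1681  0.0635] w 0.039 gf 30.2 F [-0.6  0.7  3.6]
lifted t 44.4 p [ 0.5659 -0.1678  0.2185] w 0.0389 gf 30.2 F [-0.2  0.5 -0.7]
place True t 47.7 p [0.4706 0.177  0.0763] w 0.0388 gf 30.5 F [0.5 1.3 3. ]
away t 49.2 p [0.4703 0.1766 0.1988] w 0.0857 gf 0.0 F [ 0.  -0.   0.1]
```

View pics/w5.png

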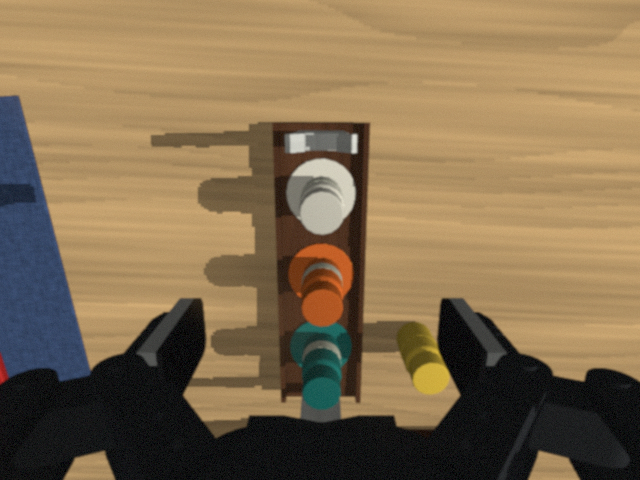

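All three bottles stand upright on their own pads: white (322,212), amber (322,306), teal (322,390). Next I'll return the bar to the pose it was picked from.

```bash
python3 - <<'E'
from h import *
B=np.array([.564,.1813])
robot.move_l(P(BARM,.25),QM,.25); robot.move_l(P(BARM,.06),QM,.2)
print(robot.move_l(P(BARM,.0190),QM,.05,threshold=8)); robot.close_gripper(40); st("grip")
robot.move_l(P(BARM,.05),QM,.06); robot.move_l(P(BARM,.26),QM,.2); st("lifted")
robot.move_l(P(B,.26),QR,.2); robot.move_l(P(B,.165),QR,.1); robot.wait(.3); st("above")
cv2.imwrite("pics/s6.png",viewer.camera("scene")[120:330,180:460].repeat(2,0).repeat(2,1))
C=cam("wrist"); cv2.imwrite("pics/w6.png",viewer.camera("wrist"))
E
```

```text
False
grip t 54.4 p [ 0.5744 -0.2406  0.0191] w 0.0113 gf 39.4 F [-0.7 -0.2  0.8]
lifted t 56.3 p [ 0.574  -0.2403  0.2586] w 0.011 gf 39.1 F [-0.1  0.7 -2.2]
above t 59.9 p [0.5642 0.1813 0.1654] w 0.0113 gf 39.0 F [ 0.5 -0.4 -2.2]
```

View pics/w6.png

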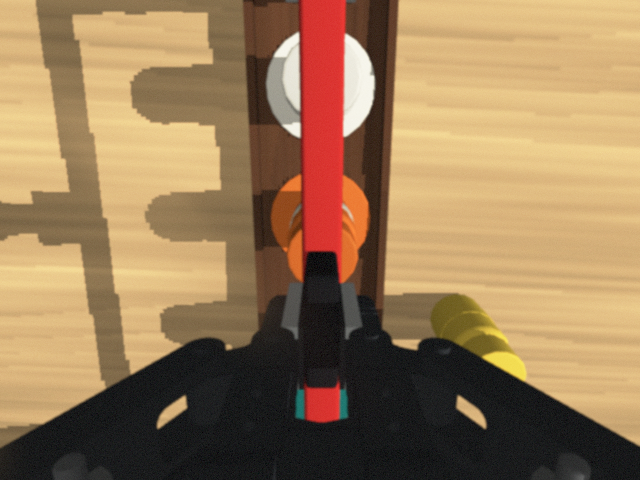

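View pics/s6.png

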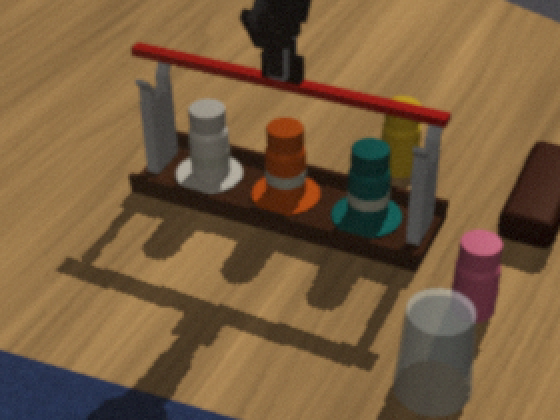

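The bar is level and aligned over both brackets, and in the wrist view it runs along the rack at column 322. Lowering it now.

```bash
python3 - <<'E'
from h import *
B=np.array([.564,.1813])
robot.move_l(P(B,.130),QR,.06); st("in slot")
print(robot.move_l(P(B,.1190),QR,.02,threshold=4)); st("down")
robot.let_go(); robot.wait(.3); robot.move_l(P(B,.25),QR,.15)
robot.move_l([.45,.05,.30],QR,.25); robot.wait(.3); st()
t=viewer.camera("top"); cv2.imwrite("pics/t7.png",t[120:400,140:500].repeat(2,0).repeat(2,1))
s=viewer.camera("scene"); cv2.imwrite("pics/s7.png",s[120:330,180:460].repeat(2,0).repeat(2,1))
E
```

```text
in slot t 60.8 p [0.564  0.1813 0.1301] w 0.0113 gf 39.1 F [-0.3 -0.6 -0.9]
True
down t 61.2 p [0.564  0.1813 0.121 ] w 0.0109 gf 40.0 F [-0.5  0.3  4.5]
 t 64.4 p [0.4501 0.0505 0.2995] w 0.0855 gf 0.0 F [ 0.  -0.3 -0. ]
```

View pics/t7.png

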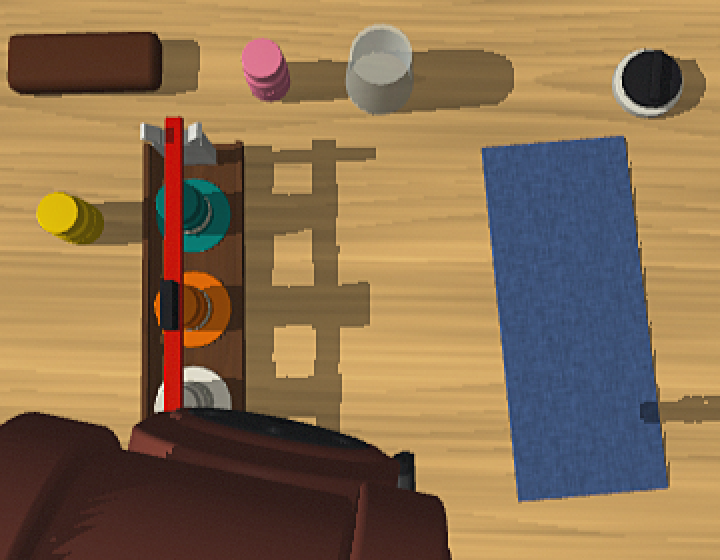

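View pics/s7.png

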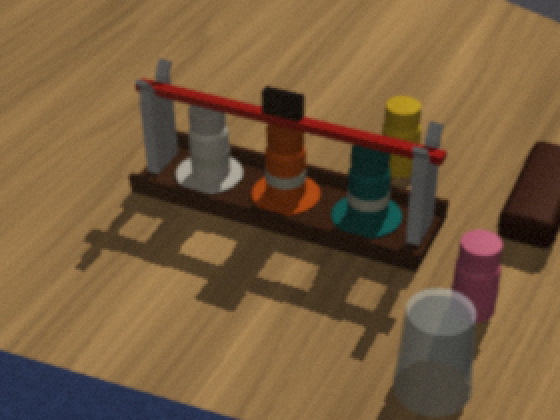

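The bar sits in both brackets with its far end at row 178.5, against 179 at the start. All the bottles are upright under it, and the tumbler hasn't moved.

```bash
python3 -c "
from bench import robot
print(robot.finish_job())"
```

```text
the job is handed in; nothing more can be done
None
```

I've handed the job in at about 64 s on the robot clock: each bottle stands upright on the pad of its own colour, the bar is back centred in both brackets, and the tumbler hasn't moved; `finish_job()` returned no verdict.

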